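Clamp the tube rack on the shaker with the flat driver

TASK

The tube rack lies loose on the shaker platform: take the flat driver out of the tool stand, seat its blade fully in the slot of the clamp screw beside the rack and, keeping it seated, turn the screw clockwise until its eccentric holds the rack firmly against the stop bar. Stop once it bites firmly, since overtightening cracks the rack and chews up the slot. Then hang the flat driver gently back in the empty hole of the stand, resting on its collar, and leave the other tool and everything else on the bench as they are.

Things in the scene. Friction and masses are not known exactly. Their poses are not given: they have to be found in the camera images.
- shaker: low white bench shaker, fixed (its place and yaw vary), 215x205 mm, with a 190x190 mm aluminium platform whose surface is 75 mm above the bench. Origin: centre of its underside on the bench; z up, x from the clamp screw towards the stop bar, y along the stop bar. Two 16 mm high end fences stand across the platform at y = +-74 mm.
- slot_floor (a point): fixed point on the vertical axis of the clamp screw at the floor of its slot, 100.5 mm above the bench; axes as the shaker's. The straight slot runs right across the head: 3.0 mm wide, 5 mm deep, with a 0.7 mm bevel at its mouth. No reading tells its direction: at the start it lies anywhere within 0.45 rad either way of the shaker's y axis, and must be seen or felt for.
- head_top (a point): fixed point on the screw's axis at the top of its round steel head (20 mm across, centred on the axis), 105.5 mm above the bench. The screw turns stiffly (about 0.06 N m) and does not rise or sink. It tightens clockwise seen from above, to at most 2.6 rad past the slot-along-y position; a stop 0.6 rad the other way. A push of 5 N keeps the blade down.
- clamp_foot (a point): fixed point on the screw's axis at the platform, 75 mm up; round it, under the head, sits a steel cam disc 28 mm across, its centre 6 mm off the axis. It bears on the rack when the slot is roughly 0.8 to 1.7 rad clockwise past the shaker's y axis (depending on the stop bar). From there the turning moment climbs steadily; 0.22 to 0.3 N m is firm, 0.4 N m too much. It holds when the driver leaves.
- tube_rack: blue plastic tube rack, loose, 130 mm long (along its own x), 70 mm wide, 42 mm high over the tube caps; it lies flat on the platform with its long side along the stop bar and 1.5 to 5.5 mm of play between cam and bar. Origin: centre of its underside.
- stop_bar: aluminium stop bar 120 mm long, 20 mm high, screwed to the platform on the far side of the rack, square to it; its place along the shaker's x is adjustable and differs by +-1.8 mm. Origin: middle of the foot of the face that looks at the rack; y along the bar, x away from the rack. A rack pressed home has its origin 35 mm from this face.
- tool_stand: fixed tool stand 150x60 mm, a top plate 10 mm thick on two uprights, top 85 mm above the bench, base plate 8 mm thick. Origin: centre of its underside; x along the row of holes, z up. Two round holes of 17 mm, 80 mm apart, hold the flat driver and the hex driver, each in either hole.
- hole_near (a point): centre of the mouth of one hole of the tool stand (top surface, 85 mm above the bench), 40 mm from the middle towards the stand's -x
- hole_far (a point): centre of the mouth of the other hole, 40 mm from the middle towards the stand's +x
- flat_driver: the flat driver, 148 mm long, about 120 g, loose, hanging upright by its 25 mm collar in one hole of the stand; underside of the collar 72 mm above the tip. Origin: middle of the blade's end edge; z along the shank to the handle, x along the width of the blade.
- blade_tip (a point): middle of the end edge of the flat driver's blade (12 mm wide along x, 2.0 mm thick along y; shank 11 mm across); axes as the driver's
- handle_mid (a point): middle of the grip of the flat driver's black handle, 114 mm above the tip; the handle reaches from 78 to 148 mm above the tip, is 26 mm wide along x and 20 mm thick between its two flat sides, which look to +-y: fingers that close along y hold it firmly, the blade then square to the closing line
- hex_driver: another tool, to be left in its hole: slim grey round handle 19 mm across, thin shank, 122 mm long, hanging upright by its 25 mm collar in the other hole of the stand. Origin 72 mm below the underside of the collar.
- bottle_small: bystander: 57x57x106 mm clear bottle with a screw cap, standing behind the shaker to the left; origin at its underside
- amber_bottle: bystander: 47x47x96 mm amber bottle, standing at the back; origin at its underside
- petri_dish: bystander: petri dish 56 mm across, 14 mm high, on the bench to the left of the shaker; origin at its underside
- timer: bystander: 60x62x16 mm bench timer, on the bench near the robot; origin at its underside
- conical_tube: bystander: 19x119x19 mm conical tube lying on the bench right of the tool stand; origin at its underside

How it is judged:
By the outcome, as a careful person would: the job done as asked, in the order asked, and still so for the second after the job is handed in, with the robot touching nothing.
It also fails if it takes over 72 s, if anything falls off the work surface, if the arm or the gripper's body presses on something with over 40 N, if the wrist force passes 120 N, or if a joint passes its speed limit or range.

ROBOT

A 6-joint arm with a two-finger parallel gripper is mounted at the origin on a cart in front of the work surface, level with it; the furniture and walls round the work are solid. World frame = base frame: x ahead of the robot, y to its left, z up, the work surface at z = 0. Lengths are in mm, angles in rad, forces in N, time in s.
With the tool pointing down it reaches from about 275 to 725 mm from the base axis. Payload 5.6 kg.
Tool frame: the origin (TCP) lies midway between the tips of the shut fingers; the grasp point (between the pads) lies 19 mm behind it; z points along the fingers, y is the line along which they close (so a half turn about z gives the same grasp; the last joint's range is limited). The gripper opens to 85 mm and grips with 20 to 120 N. Pads are 22 mm wide; open, the fingers measure 114 mm over their backs; the gripper's body (76 mm by 85 mm) begins 54 mm behind the grasp point. The pads swing forward as they close: fully open they stand 13 mm farther back than shut.
Start: joints at [-1.021, 0.255, 0.108, 0, -1.424, -0.285], TCP at [143.964, -530.818, 231.283] pointing down, gripper open.
Joint ranges: [-2.95, 2.95], [-1.21, 1.97], [-1.09, 1.5], [-2.87, 1.71], [-2.94, -0.07], [-3.05, 3.05]. Speed limits (rad/s): [2.57, 2.57, 3.14, 3.14, 3.14, 3.14].

INTERFACE

Orientations are given as a unit quaternion [x, y, z, w].
In Python, from station import bot gives the robot as it stands. The module is installed in compiled form; this text tells all that it offers.
- The arm moves only by the tool jog_arm, never from a script. Its argument "motion" is one flat list of numbers, 7 for each row, row after row: the shift along the tool's x, y, z in mm, then the turn, a rotation vector about the tool's x, y, z in rad, then the closure, from 0 (fully open) to 1 (shut). In form: [tx, ty, tz, wx, wy, wz, gripper, tx, ty, tz, wx, wy, wz, gripper, ...]. A call has 1 to 10 rows; each row shifts and turns the commanded pose from where the row before left it, along the tool's axes as they then stand; what a row does not reach is not made up. A row lasts 1/10 s, in which the tool goes at most 50 mm and 8.59 degrees, less where a joint would pass 70% of its speed; a pose out of reach is approached as far as the arm can. A call with a gripper value outside its range is refused whole. The fingers move at their own pace and stop on an object; "squeeze" is the grip in N (left out, the last holds). Time passes only in rows, so rows that do not move let the fingers close. It gives the time, the measured TCP pose, the force, the opening and the grip force at its end, in the units of the state.
- bot.read_state(): the state, without advancing time (a new reading comes with each control period).
- bot.camera(name): name is "side" or "top"; returns a dict with "frame" (400x640x3 uint8, red, green, blue), "fx", "fy", "cx", "cy" (pixels), "dist_coeffs" ([k1, k2, p1, p2, k3] as OpenCV has them; the pictures are not rectified), "R" (3x3) and "t" (3): a world point X has camera coordinates R X + t. Camera axes: x right, y down, z forward; pixel columns grow to the right and rows downward; lengths in mm; the calibration is good to about 2 mm. A picture is of the moment at which its call begins. There is no depth.
- bot.close_job(): hands the job in; it is judged then, once.
The state is a dict: "time": time; "joint_positions": joint angles; "joint_vel": joint speeds; "joint_efforts": joint torques, N m; "ee_pos": TCP position; "eef_rot": TCP orientation; "force": force on the tool from outside, world axes, zero at the start; "moment": the same for the moment, N m; "grip_width": finger opening in mm; "grasp_force": force on a finger pad.
Only numpy, scipy, OpenCV 4.12 (cv2) and the standard library are available. Lean on these libraries where they do the work, as an engineer would, in place of code of your own. Each camera call takes 0.05 s, during which the arm holds its last target. There are 200 camera calls.

## Working session

There is one attempt and no reset: what is moved stays moved. The work goes in short steps, Python scripts to look and compute and a tool call to move; the robot and the scene stay as the last step left them, time stands still between calls to the robot, and variables do not carry over. Pictures are saved under pics/ and viewed, at most 10 in all, crops included, and the job is handed in when it is done.

Besides the shell and the picture viewer there is one more tool, called after "Request:" as name(argument=value, ...) on one line, values as JSON. jog_arm: Moves the arm, as the interface text tells. Its arguments: {"type":"object","properties":{"motion":{"type":"array","items":{"type":"number"}},"squeeze":{"type":"number"}},"required":["motion"]}

```bash
mkdir -p pics
cat > h.py <<'E'
import numpy as np, cv2
from station import bot
def cam(n):
    c=bot.camera(n); c['K']=np.array([[c['fx'],0,c['cx']],[0,c['fy'],c['cy']],[0,0,1.]]); c['d']=np.array(c['dist_coeffs'],float)
    c['R']=np.array(c['R']);c['t']=np.array(c['t']);return c
def save(n,c): cv2.imwrite('pics/'+n+'.png',c['frame'][:,:,::-1])
def ray(c,uv):
    p=cv2.undistortPoints(np.array(uv,float).reshape(-1,1,2),c['K'],c['d']).reshape(-1,2)
    d=np.c_[p,np.ones(len(p))]@c['R']; return -c['R'].T@c['t'],d
def onz(c,uv,z):
    o,d=ray(c,uv); return o+d*((z-o[2])/d[:,2])[:,None]
def proj(c,X):
    return cv2.projectPoints(np.array(X,float).reshape(-1,1,3),cv2.Rodrigues(c['R'])[0],c['t'],c['K'],c['d'])[0].reshape(-1,2)
E
python3 - <<'E'
from h import *
import pickle
cs={}
for n in('side','top'):
    c=cam(n);save(n+'0',c);cs[n]=c;print(n,-c['R'].T@c['t'],c['R'][2],c['fx'])
pickle.dump(cs,open('c0.pkl','wb'))
print(bot.read_state())
E
```

```text
side [  379.1328939  -1197.43235208   862.53584082] [ 0.1316218   0.83583429 -0.53296974] 466.18031917795264
top [4.17769284e+02 4.71478586e-01 1.54746797e+03] [ 0.11123664 -0.00104434 -0.9937934 ] 475.25175025061145
{'time': 0.1, 'joint_positions': array([-1.02135992e+00,  2.55664085e-01,  1.07137380e-01, -4.39391843e-04,
       -1.42390483e+00, -2.84610800e-01]), 'joint_vel': array([-0.00011778, -0.00338528,  0.00427862,  0.00080519, -0.00073018,
        0.00077825]), 'joint_efforts': array([-2.43866256e-03, -3.87604451e+01,  2.38472414e+01,  5.37796319e+00,
       -3.77314209e-03, -1.47663309e-05]), 'ee_pos': array([ 143.90414513, -530.37771337,  230.49749337]), 'eef_rot': array([-1.31994110e-01,  9.91250140e-01,  8.35552742e-04, -1.32483477e-04]), 'force': array([ 0.0917341 ,  0.61466354, -0.41467592]), 'moment': array([ 0.00425051, -0.02578636,  0.07338935]), 'grasp_force': 0.0, 'grip_width': 85.18584453772164}
```

View pics/top0.png

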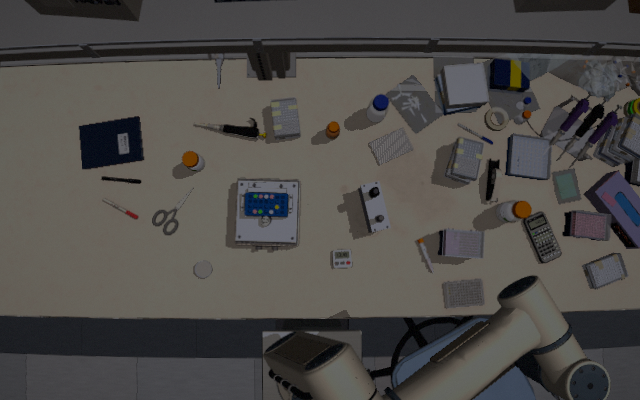

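View pics/side0.png

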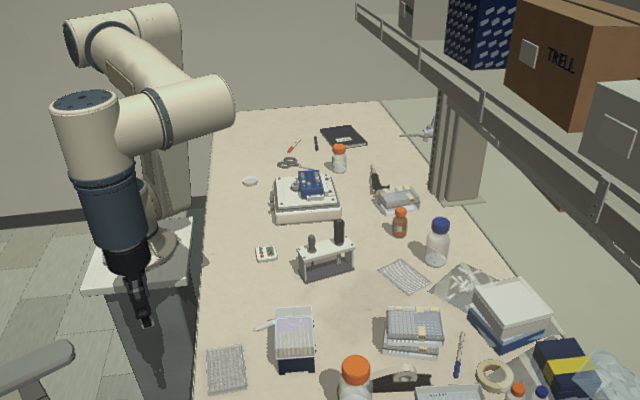

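The top view shows the shaker at about (267,212), with the blue rack at (266,204) and the screw at about (264,220). The stand is at (374,207), with its drivers at (375,191) and (379,218). In the side view the taller black flat driver is at (338,232) and the hex driver at (311,243). Next I'll enlarge these areas.

Run:
```python
from h import *
import pickle
cs=pickle.load(open('c0.pkl','rb'))
def crop(c,x,y,w,h,s): 
    i=np.clip(c['frame'][y:y+h,x:x+w,::-1].astype(float)*(2.0 if c is cs['top'] else 1.2),0,255).astype(np.uint8)
    return cv2.resize(i,None,fx=s,fy=s,interpolation=cv2.INTER_CUBIC)
a=crop(cs['top'],228,172,80,80,5);b=crop(cs['top'],345,172,80,80,5)
cv2.imwrite('pics/ct.png',np.hstack([a,b]))
a=crop(cs['side'],265,160,80,80,5);b=crop(cs['side'],285,210,80,80,5)
cv2.imwrite('pics/cs.png',np.hstack([a,b]))
```

```text
(no output)
```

View pics/ct.png

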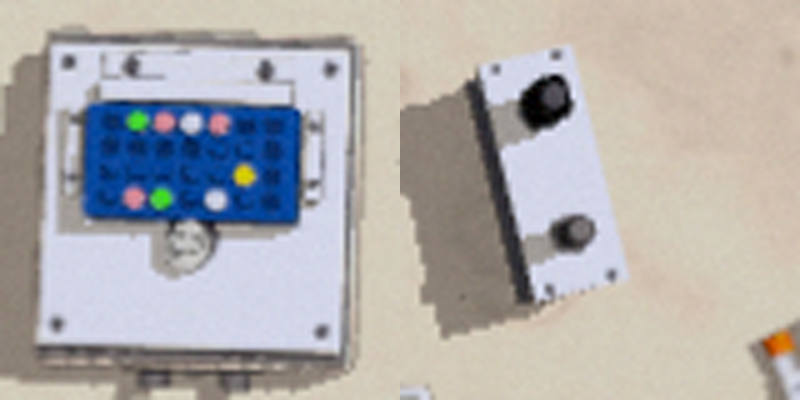

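View pics/cs.png

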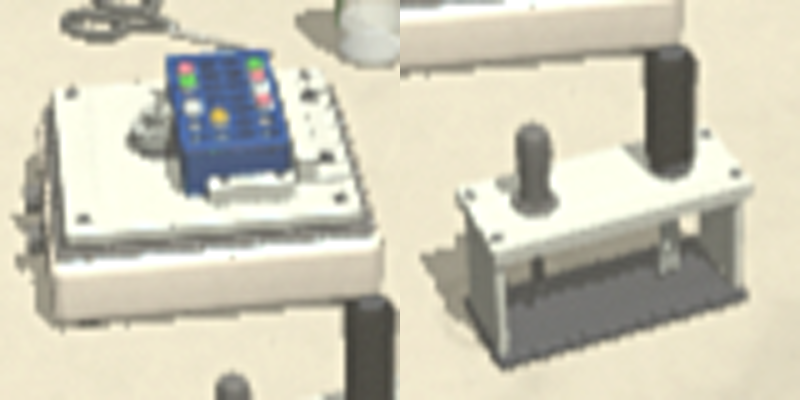

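The crops show the screw head at top pixel (265.4,221), with the rack's long side along image columns. The shaker's x axis points up in the image, along world +x. The flat driver (black) is in the upper hole at about (455,191), which is the full-frame (454.6-80). The hex driver is in the lower hole. Now I'll measure positions.

Run:
```python
from h import *
import pickle
cs=pickle.load(open('c0.pkl','rb')); T=cs['top'];S=cs['side']
np.set_printoptions(precision=2,suppress=True)
def quad(c,x,y,w,h,thr,z):
    g=c['frame'].astype(int); m=np.zeros(g.shape[:2],np.uint8)
    sub=g[y:y+h,x:x+w]; 
    m[y:y+h,x:x+w]=((sub[...,2]>thr)).astype(np.uint8)*255
    cn=max(cv2.findContours(m,0,2)[0],key=cv2.contourArea); hull=cv2.convexHull(cn)
    P=onz(c,hull.reshape(-1,2),z)[:,:2].astype(np.float32)
    r=cv2.minAreaRect(P); return r,cv2.boxPoints(r)
g=T['frame']; print('white vals',g[236,250],g[205,373],'bg',g[230,340])
for thr in (85,95,105): print('plat',thr,quad(T,228,172,80,80,thr,75)); print('stand',thr,quad(T,355,172,60,65,thr,85))
# screw head via crop, head_top
print('head',onz(T,[[265.4,220.7]],105.5))
def blob(c,x,y,w,h,thr):
    s=c['frame'][y:y+h,x:x+w].max(2); m=(s<thr).astype(np.uint8)
    n,l,st,ce=cv2.connectedComponentsWithStats(m); k=1+np.argmax(st[1:,4]); return st[k],ce[k]+[x,y]
print(T['frame'][184:204,364:384].max(2)); print(T['frame'][210:226,370:386].max(2))
print(T['frame'][212:230,256:276].mean(2).astype(int))
```

```text
white vals [106 106 115] [106 108 116] bg [106 102  94]
plat 85 (((532.2958374023438, 136.89920043945312), (188.30154418945312, 187.492919921875), 87.7248306274414), array([[434.89,  46.54],
       [622.23,  39.1 ],
       [629.71, 227.25],
       [442.36, 234.7 ]], dtype=float32))
stand 85 (((550.2371215820312, -230.9525604248047), (185.469482421875, 199.57411193847656), 89.32832336425781), array([[ 449.37, -322.51],
       [ 648.93, -324.85],
       [ 651.1 , -139.39],
       [ 451.54, -137.05]], dtype=float32))
plat 95 (((532.2977294921875, 136.66592407226562), (186.91299438476562, 186.15672302246094), 87.77180480957031), array([[435.66,  46.9 ],
       [621.67,  39.66],
       [628.94, 226.43],
       [442.92, 233.67]], dtype=float32))
stand 95 (((544.5971069335938, -203.22633361816406), (154.01284790039062, 63.840187072753906), 12.529412269592285), array([[ 462.5 , -188.77],
       [ 476.35, -251.09],
       [ 626.69, -217.68],
       [ 612.84, -155.36]], dtype=float32))
plat 105 (((532.8712768554688, 135.6678924560547), (184.7783966064453, 184.8219757080078), 87.75952911376953)
[... 3994 characters left out ...]
 107 109
  109 110]
 [109 109  88  79  79  75  66  54  69  79  68  82  97  80  64 100 109 110
  109 108]
 [108 109  87  79  81  82  74  73  93  98  98  98  94  69  89 105 109 108
  110 110]
 [108 110  88  79  78  67  86  94  97  99  99  93  76  90 106 109 108 109
  110 109]
 [109 109  93  82  80  79  78  86  89  93  92  76  87 106 109 109 109 108
  109 109]
 [109 110 110  93  86  81  77  78  85  79  84 105 109 110 108 109 109 108
  110 109]
 [109 109 109 109 109  94  87  88 105 110 109 108 110 109 109 110 109 109
  109 109]
 [109 110 109 109 109 109 108 109 111 110 108 109 109 107 110 109 109 110
  109 109]
 [108 110 109 109 109 110 110 109 110 109 110 109 110 111 110 109 107 109
  109 108]]
```

Run:
```python
from h import *
import pickle
cs=pickle.load(open('c0.pkl','rb')); T=cs['top'];S=cs['side']
def crop(c,x,y,n,s,gain,it=cv2.INTER_CUBIC):
    i=np.clip(c['frame'][y:y+n,x:x+n,::-1].astype(float)*gain,0,255).astype(np.uint8)
    return cv2.resize(i,(s,s),interpolation=it)
cv2.imwrite('pics/z.png',np.vstack([np.hstack([crop(T,255,210,20,300,2.1),crop(T,362,182,24,300,4)]),np.hstack([crop(S,286,174,20,300,1.0),crop(S,320,215,50,300,1.6)])]))
print(S['frame'][216:246:3,328:350].max(2))
print(S['frame'][232:252:3,302:320].max(2))
```

```text
[[171 171 171 170 170 169 170 170 169 168 168 165 163 182 203 203 200 200
  199 199 200 200]
 [149 146 141 129 124 121 119 116 111 101 100  95  92 112 150 194 206 202
  200 200 200 200]
 [204 203 203 205 202 155  70  62  68  71  76  76  73  68  64  75 139 202
  202 199 199 200]
 [201 200 200 202 200 152  68  60  65  66  67  67  67  67  63  75 140 204
  201 199 199 199]
 [198 199 200 200 204 193  78  58  64  66  66  68  68  65  63  90 170 205
  201 199 200 199]
 [200 198 199 200 205 195  78  56  65  66  68  69  66  65  64  89 169 203
  201 200 199 200]
 [202 201 201 201 206 196  77  57  64  67  68  68  67  65  63  90 173 207
  204 200 197 197]
 [201 200 202 201 198 188  77  58  65  64  67  67  68  66  62  94 171 170
  157 193 207 200]
 [219 211 169 139 141 136  76  62  64  66  69  67  66  63  59  93 181 217
  215 213 213 214]
 [214 215 217 218 211 171 124  74  64  70  76  83  84  92  96 153 220 220
  217 216 215 215]]
[[200 200 199 200 200 200 201 201 202 202 202 201 200 200 201 200 201 202]
 [200 201 198 201 202 203 184 138 121 116 123 142 188 203 202 199 200 201]
 [202 202 201 202 205 196 103  82  97 106 105  98 105 173 203 201 198 199]
 [200 200 200 201 203 196 111  77  86  92  93  91  95 154 205 204 203 204]
 [201 202 200 194 193 181 123  74  82  90  89  86 109 198 219 215 215 214]
 [220 214 169 139 142 142 130  84  83  89  90  87 110 202 222 218 217 216]
 [216 217 220 222 214 123 104  95  95  93  94  98 102 112 145 217 219 216]]
```

View pics/z.png

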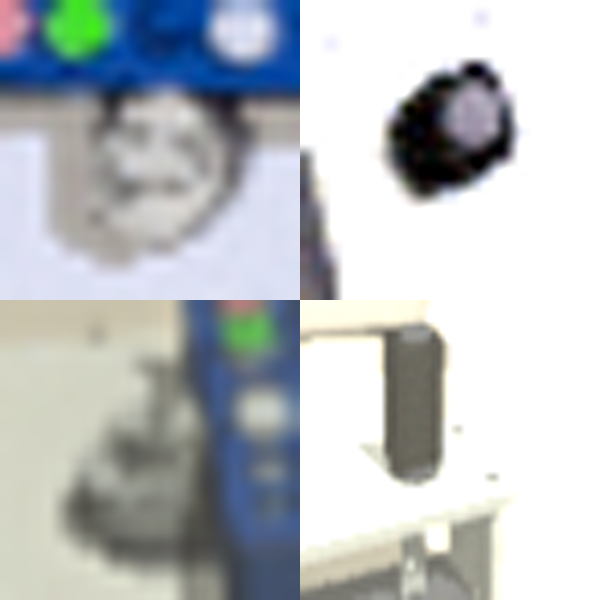

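Run:
```python
from h import *
import pickle
cs=pickle.load(open('c0.pkl','rb')); T=cs['top'];S=cs['side']
np.set_printoptions(precision=2,suppress=True)
print('top face',onz(T,[[375.8,190.7]],161))
print('hex top face',onz(T,[[380.9,217.7]],135))
c=np.array([544.3,-201.5]);a=np.array([np.cos(.2195),np.sin(.2195)])
for s in(40,-40): print(s,c+s*a, proj(T,[*(c+s*a),161]),proj(S,[*(c+s*a),161]),proj(S,[*(c+s*a),88]))
# side: axis line at mid handle: find x given y
m=bot.read_state(); 
from scipy.spatial.transform import Rotation as R
M=R.from_quat(m['eef_rot']).as_matrix(); print(M, m['joint_positions'])
print('scale side mm/px', np.linalg.norm(np.array([583,-193,125])-(-S['R'].T@S['t']))/S['fx'])
# side view: edges of handle at half level
for r in range(222,240,2):
    g=S['frame'][r,326:352].max(1).astype(float); h=np.where(g<132)[0]; l,rr=h[0],h[-1]
    L=l-(132-g[l])/(g[l-1]-g[l]); Rr=rr+(132-g[rr])/(g[rr+1]-g[rr]); print(r,326+L,326+Rr,Rr-L,end=' | ')
for r in range(238,246,2):
    g=S['frame'][r,300:322].max(1).astype(float); h=np.where(g<145)[0]; l,rr=h[0],h[-1]
    L=l-(145-g[l])/(g[l-1]-g[l]); Rr=rr+(145-g[rr])/(g[rr+1]-g[rr]); print('hex',300+L,300+Rr,Rr-L,end=' | ')
i=S['frame'][245:290,315:360,::-1];cv2.imwrite('pics/b.png',cv2.resize(np.clip(i*1.4,0,255).astype(np.uint8),None,fx=12,fy=12,interpolation=2))
```

```text
top face [[ 582.04 -192.78  161.  ]]
hex top face [[ 503.94 -209.77  135.  ]]
40 [ 583.34 -192.79] [[375.79 190.26]] [[339.8  219.79]] [[339.71 241.73]]
-40 [ 505.26 -210.21] [[382.34 216.69]] [[311.75 226.72]] [[312.55 248.86]]
[[-0.97 -0.26 -0.  ]
 [-0.26  0.97  0.  ]
 [ 0.    0.   -1.  ]] [-1.02  0.26  0.11 -0.   -1.42 -0.28]
scale side mm/px 2.7086034344139165
222 333.2705882352941 343.890625 10.620036764705883 | 224 333.2528735632184 343.9047619047619 10.651888341543515 | 226 333.2352941176471 343.7536231884058 10.518329070758739 | 228 333.5304347826087 343.525 9.994565217391303 | 230 333.53333333333336 343.525 9.991666666666665 | 232 333.53333333333336 343.52564102564105 9.992307692307692 | 234 333.5378151260504 343.50602409638554 9.968208970335121 | 236 333.5378151260504 343.52 9.98218487394958 | 238 333.30337078651684 343.42528735632186 10.121916569804984 | hex 307.5483870967742 314.5882352941176 7.039848197343453 | hex 307.53684210526313 315.01666666666665 7.479824561403509 | hex 307.7464788732394 314.6027397260274 6.856260852787961 | hex 307.62068965517244 314.40449438202245 6.783804726850058 |
```

View pics/b.png

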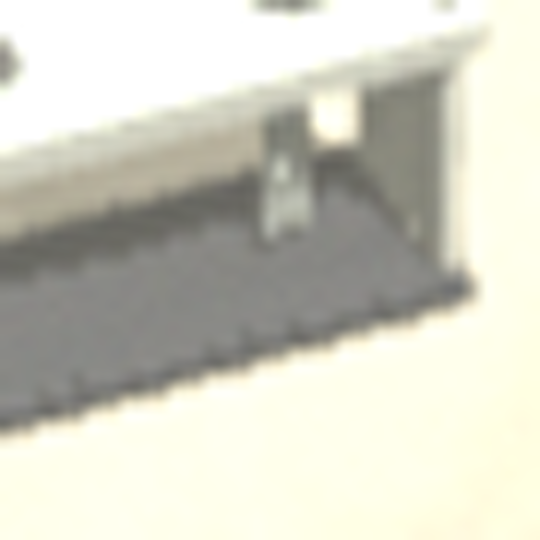

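The blade's broad face is turned to the side camera, roughly in line with the row of holes. So I'll close across the row.

Request:
jog_arm(motion=[-32,13,0,0,0,0.006,0,-32,13,0,0,0,0.006,0,-32,13,0,0,0,0.006,0,-32,13,0,0,0,0.006,0,-32,13,0,0,0,0.006,0,-32,13,0,0,0,0.006,0,-32,13,0,0,0,0.006,0,-32,13,0,0,0,0.006,0,-32,13,0,0,0,0.006,0,-32,13,0,0,0,0.006,0], squeeze=40)

```text
time: 1.1
ee_pos: [425.1, -327.9, 230.9]
eef_rot: [-0.102, 0.995, 0.0, -0.0]
force: [0.0, -0.4, 0.3]
grip_width: 85.6
grasp_force: 0.0
```

```bash
cat >> h.py <<'E'
from scipy.spatial.transform import Rotation as Rn
np.set_printoptions(precision=3,suppress=True)
def to(p,ang=None):
    s=bot.read_state(); M=Rn.from_quat(s['eef_rot']).as_matrix(); p0=np.array(s['ee_pos'])
    a=np.arctan2(M[1,0],M[0,0]); print('t',s['time'],'pos',p0,'xang',np.degrees(a)%360,'q1',s['joint_positions'][0],'q6',s['joint_positions'][5],'tilt',M[:,2],'F',s['force'],'M',s['moment'],'w',s['grip_width'],s['grasp_force'])
    if p is not None: print('tool delta',M.T@(np.array(p)-p0), 'wz', None if ang is None else -((np.radians(ang)-a+np.pi)%(2*np.pi)-np.pi))
E
python3 - <<'E'
from h import *
to([582.7,-192.8,108],191.5)
import pickle
cs=pickle.load(open('c0.pkl','rb')); o=[]
for n in('top','side'):
    c=cs[n]; y,x=np.mgrid[0:400,0:400]; s=60/400
    # up = +x, left=+y ; centre 500,137
    P=np.stack([500+(200-y)*s,137+(200-x)*s,np.full(y.shape,105.5)],-1).reshape(-1,3)
    uv=proj(c,P).reshape(400,400,2).astype(np.float32)
    i=cv2.remap(c['frame'],uv[...,0],uv[...,1],cv2.INTER_CUBIC)[:,:,::-1]
    i=np.clip(i*(2.1 if n=='top' else 1.1),0,255).astype(np.uint8).copy()
    cv2.circle(i,(200,200),int(10/s),(0,0,255),1);o.append(i)
cv2.imwrite('pics/r.png',np.hstack(o))
E
```

```text
t 1.1 pos [ 425.146 -327.937  230.919] xang 191.72815682781638 q1 -0.3655047140700563 q6 -1.000561746286305 tilt [-0.001  0.    -1.   ] F [ 0.044 -0.42   0.303] M [-0.045  0.008  0.003] w 85.58212035373191 0.0
tool delta [-181.798  100.216  122.884] wz 0.003982087856300609
```

View pics/r.png

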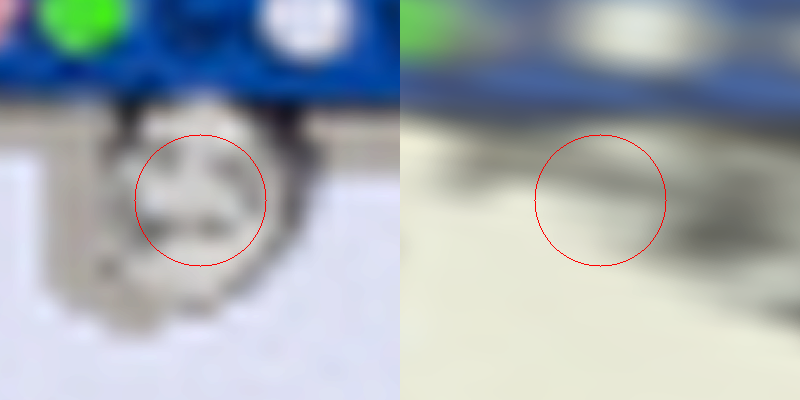

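Request:
jog_arm(motion=[-30.3,16.7,0,0,0,0,0,-30.3,16.7,0,0,0,0,0,-30.3,16.7,0,0,0,0,0,-30.3,16.7,0,0,0,0,0,-30.3,16.7,0,0,0,0,0,-30.3,16.7,0,0,0,0,0,0,0,30,0,0,0,0,0,0,30,0,0,0,0,0,0,30,0,0,0,0,0,0,0,0,0,0,0])

```text
time: 2.1
ee_pos: [578.8, -193.0, 136.1]
eef_rot: [-0.102, 0.995, 0.002, -0.005]
force: [-0.4, -0.8, -1.1]
grip_width: 85.5
grasp_force: 0.0
```

Run:
```python
from h import *
import pickle
to([582.7,-192.8,108],191.5)
cs=pickle.load(open('c0.pkl','rb')); T=cs['top'];S=cs['side']
for X in ([500,137,105.5],[506,138,105.5],[506,138,80],[500,138,80]): print(X,proj(T,X),proj(S,X))
print(S['frame'][194:213,286:304].mean(2).astype(int))
y,x=np.mgrid[0:121,0:121]; s=.2
for cx,cy in((505,137.5),(506.5,138)):
    P=np.stack([cx+(60-y)*s,cy+(60-x)*s,np.full(y.shape,105.5)],-1).reshape(-1,3)
    uv=proj(T,P).reshape(121,121,2).astype(np.float32)
    i=cv2.remap(T['frame'].mean(2).astype(np.float32),uv[...,0],uv[...,1],cv2.INTER_CUBIC)
    dx=(60-y)*s;dy=(60-x)*s; 
    for r in(6,7,8):
        w=np.clip(88-i,0,None)*(np.hypot(dx,dy)<r); mx,my=(w*dx).sum()/w.sum(),(w*dy).sum()/w.sum()
        C=np.cov(np.stack([dx.ravel(),dy.ravel()]),aweights=w.ravel()+1e-9); e,v=np.linalg.eigh(C)
        print(cx,r,mx,my,e,v[:,1],'cw from y',np.arctan(v[0,1]/v[1,1]))
```

```text
t 2.1 pos [ 578.815 -193.027  136.068] xang 191.70814793087885 q1 -0.06724607607151135 q6 -1.2986020682555404 tilt [-0.01   0.003 -1.   ] F [-0.356 -0.756 -1.117] M [ 0.002  0.079 -0.001] w 85.45966512410699 0.0
tool delta [-4.109 -0.695 28.028] wz 0.0036328667250487
[500, 137, 105.5] [[265.461 220.622]] [[295.17  180.877]]
[506, 138, 105.5] [[265.134 218.652]] [[296.941 180.553]]
[506, 138, 80] [[265.918 219.15 ]] [[297.291 187.226]]
[500, 138, 80] [[265.917 221.089]] [[295.5   187.404]]
[[207 208 208 206 207 208 208 208 208 209 210 204 141 135 133  75  75  84]
 [208 208 208 207 207 207 207 206 208 207 209 205 163 137 133  84  75  84]
 [209 208 208 207 208 208 207 207 207 207 209 211 201 141 129  90  78  81]
 [209 208 208 207 206 208 207 207 207 206 208 208 204 163 131  99  78  80]
 [209 209 208 207 207 209 207 208 208 207 206 207 211 202 165 145  91 104]
 [209 209 209 207 207 208 208 207 206 206 207 208 208 211 210 201 150 167]
 [208 209 209 208 207 208 208 207 207 206 207 207 207 208 210 210 209 211]
 [207 208 209 207 207 207 208 207 208 207 208 208 207 207 208 208 210 210]
 [208 
[... 749 characters left out ...]
 221 221 222 221 220 219 219 221 219 218 218 216 215 214 211 210 209]]
505 6 0.701920885927878 0.14553325175496024 [ 1.489 19.726] [0.206 0.979] cw from y 0.20764800713650405
505 7 0.6808512305795816 -0.0017109394330983424 [ 1.73 25.38] [0.217 0.976] cw from y 0.218706408646357
505 8 0.356266178617533 -0.18826685914988522 [ 3.883 30.755] [0.246 0.969] cw from y 0.24840617620814495
506.5 6 -0.2942266927713854 1.257980706915297 [ 1.513 17.292] [0.204 0.979] cw from y 0.20539739498977827
506.5 7 -0.2285325186436864 0.9369880047632102 [ 2.45  23.445] [0.223 0.975] cw from y 0.2252916147754503
506.5 8 0.5399731243813609 1.0034352331810272 [ 6.439 28.602] [0.309 0.951] cw from y 0.3143108120462863
```

Request:
jog_arm(motion=[-2,0,14,0,0,0,0,-2,-0.5,14,0,0,0,0,0,0,0,0,0,0,0,0,0,0,0,0,0,1,0,0,0,0,0,0,1,0,0,0,0,0,0,1,0,0,0,0,0,0,1,0,0,0,0,0,0,1,0,0,0,0,0,0,1,0,0,0,0,0,0,1], squeeze=25)

```text
time: 3.1
ee_pos: [586.1, -193.7, 113.6]
eef_rot: [-0.102, 0.995, -0.0, 0.0]
force: [-0.5, 0.0, 3.0]
grip_width: 19.7
grasp_force: 32.8
```

Run:
```python
from h import *
import pickle
to([582.7,-192.8,108],191.5)
S=pickle.load(open('c0.pkl','rb'))['side']
print(S['frame'][174:194,286:306].mean(2).astype(int))
```

```text
t 3.1 pos [ 586.051 -193.651  113.587] xang 191.7392466955227 q1 -0.06631875670219381 q6 -1.2995762370464186 tilt [ 0.  0. -1.] F [-0.463  0.038  3.03 ] M [ 0.349  0.124 -0.067] w 19.713748368434945 32.79229938983917
tool delta [3.11  1.516 5.586] wz 0.004175642561387249
[[189 190 190 189 189 188 187 188 188 189 192 185 116  96 102 135 138 125
  109  86]
 [190 189 189 189 188 187 178 189 191 191 195 190 126  99 104 117 117 123
   98  88]
 [193 194 196 195 195 190 171 194 200 202 205 198 119  93  97 114 121 123
  105  94]
 [205 205 208 209 207 206 204 207 204 190 191 185 101  83  87 105 120 125
  110  91]
 [208 207 207 207 206 206 206 205 199 160 135 133  90  81  96 101 117 110
   96  95]
 [207 208 206 206 206 205 205 205 207 195 137 126  94  80  97  97 109 114
  107 101]
 [205 206 206 206 204 205 205 205 200 187 140 135 126  83  95 106 156 173
  160 123]
 [206 206 205 205 206 205 205 193 184 169 127 150 170 103  95 116 183 202
  191 142]
 [206 206 205 205 206 205 197 162 161 155 128 155 160 114  86  98 150 163
  154 128]
 [208 206 206 205 206 201 179 134 104 117 119 134 128  98  82  
[... 172 characters left out ...]
 101 127
  131  95]
 [208 206 207 207 181 116 151 157 150 148 140 141 120  74  72 101 101 103
  109  94]
 [207 206 208 202 135  84 100 115 137 124 125 128 109  76  73  99 101  95
  105  86]
 [208 206 208 201 134  91  97 114 123 126 128 122  89  74  70  91 103 103
  109  99]
 [207 207 209 204 160 115 100 102 111 118 118 113  81  74  72  82 100 102
  102  99]
 [208 207 209 210 203 163 139  91  87  92  92  93  72  74  73  73  90  93
   92  90]
 [207 207 208 209 212 209 203 147 135 121 123 121  90  98  90  69  77  86
   85  83]
 [207 207 208 207 208 208 212 210 206 184 186 179 129 136 121  72  77  85
   85  86]
 [209 207 207 206 207 208 209 209 211 211 213 205 141 139 134  73  75  85
   84  84]]
```

Request:
jog_arm(motion=[0,0,0,0,0,0,1,0,0,-5,0,0,0,1,0,0,-10,0,0,0,1,0,0,-15,0,0,0,1,0,0,-20,0,0,0,1,0,0,-20,0,0,0,1,0,0,-20,0,0,0,1,0,0,-20,0,0,0,1,0,0,-10,0,0,0,1,0,0,0,0,0,0,1], squeeze=80)

```text
time: 4.1
ee_pos: [586.6, -194.0, 235.1]
eef_rot: [-0.102, 0.995, -0.0, 0.002]
force: [0.5, 0.1, -2.1]
grip_width: 19.1
grasp_force: 78.1
```

Run:
```python
from h import *
import pickle
to([505.7,137.8,234],257)
cs={n:cam(n) for n in('side','top')}; pickle.dump(cs,open('c1.pkl','wb'))
S=cs['side']; s=bot.read_state()
M=Rn.from_quat(s['eef_rot']).as_matrix()
for h in (0,20,40,60,72): # predicted axis points, tip at z=tcp - (119.6..)
    z=s['ee_pos'][2]-(113.6-13)+h
    print(h,proj(S,[s['ee_pos'][0],s['ee_pos'][1],z]))
p=proj(S,[*s['ee_pos'][:2],s['ee_pos'][2]-80])[0].astype(int)
i=S['frame'][p[1]-40:p[1]+40,p[0]-40:p[0]+40,::-1];print(p);cv2.imwrite('pics/l.png',cv2.resize(i,None,fx=7,fy=7,interpolation=2))
```

```text
t 4.1 pos [ 586.603 -193.956  235.054] xang 191.73058839779296 q1 -0.06653516311258385 q6 -1.2995548548998925 tilt [ 0.003 -0.001 -1.   ] F [ 0.458  0.096 -2.149] M [ 0.058 -0.03   0.051] w 19.061316481491495 78.07665467262268
tool delta [ 11.767 341.277   0.61 ] wz -1.1391661332979002
0 [[340.648 228.782]]
20 [[340.68  222.681]]
40 [[340.712 216.472]]
60 [[340.744 210.153]]
72 [[340.763 206.308]]
[340 222]
```

View pics/l.png

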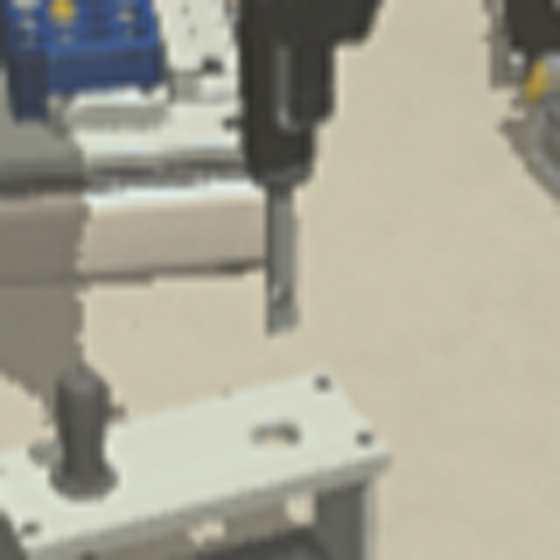

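The side view shows the driver hanging straight in the grip, with its tip at pixel (339.7,228.8). The hole it came from is at (339.1,243.2). Now I'll carry it over to the screw.

Request:
jog_arm(motion=[1.2,20,0,0,0,0,1,1.2,40,0,0,0,0,1,1.2,40,0,0,0,0,1,1.2,40,0,0,0,0,1,1.2,40,0,0,0,0,1,1.2,40,0,0,0,0,1,1.2,40,0,0,0,0,1,1.2,40,0,0,0,0,1,1.1,34,0,0,0,0,1,0,10,0,0,0,0,1])

```text
time: 5.2
ee_pos: [504.0, 143.4, 231.8]
eef_rot: [-0.104, 0.995, -0.0, -0.001]
force: [-0.3, -0.6, -1.0]
grip_width: 18.9
grasp_force: 78.4
```

Request:
jog_arm(motion=[0,0,0,0,0,-0.12,1,0,0,0,0,0,-0.13,1,0,0,0,0,0,-0.13,1,0,0,0,0,0,-0.13,1,0,0,0,0,0,-0.13,1,0,0,0,0,0,-0.13,1,0,0,0,0,0,-0.13,1,0,0,0,0,0,-0.13,1,0,0,0,0,0,-0.13,1,0,0,0,0,0,0,1])

```text
time: 6.2
ee_pos: [505.1, 140.3, 232.2]
eef_rot: [-0.631, 0.776, 0.0, -0.001]
force: [-0.1, -0.1, -2.2]
grip_width: 19.5
grasp_force: 78.4
```

Run:
```python
from h import *
import pickle
to([506.3,140.5,216],258.1)
cs={n:cam(n) for n in('side','top')}; pickle.dump(cs,open('c2.pkl','wb'))
s=bot.read_state();p=s['ee_pos']
for n in cs: print(n,'tcp axis tip',proj(cs[n],[p[0],p[1],p[2]-100.6]),'mid shank',proj(cs[n],[p[0],p[1],p[2]-65]))
S=cs['side'];q=proj(S,[p[0],p[1],p[2]-90])[0].astype(int);print(q)
i=S['frame'][q[1]-20:q[1]+30,q[0]-25:q[0]+25,::-1];cv2.imwrite('pics/m.png',cv2.resize(i,None,fx=10,fy=10,interpolation=2))
```

```text
t 6.2 pos [505.134 140.313 232.218] xang 258.23285431575755 q1 0.569751024883835 q6 -0.7750975237699498 tilt [-0.002 -0.001 -1.   ] F [-0.122 -0.139 -2.192] M [ 0.003 -0.055 -0.003] w 19.545316011141313 78.44154596328735
tool delta [-0.442 -1.129 16.215] wz 0.002318745235452724
side tcp axis tip [[296.259 173.169]] mid shank [[295.752 163.495]]
top tcp axis tip [[263.456 218.369]] mid shank [[262.249 217.623]]
[296 170]
```

View pics/m.png

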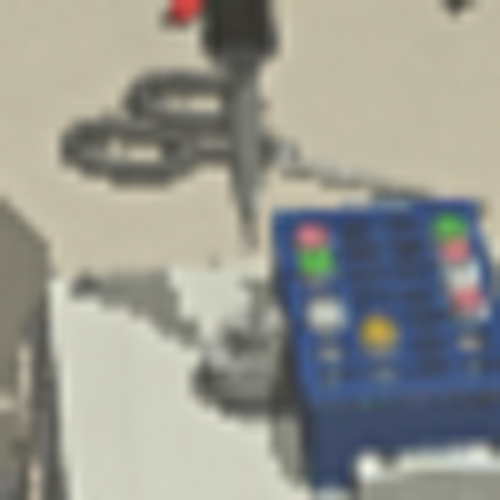

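Request:
jog_arm(motion=[0,0,6,0,0,0,1,0,0,6,0,0,0,1,0,0,6,0,0,0,1,0,0,4,0,0,0,1,0,0,0,0,0,0,1,0,0,0,0,0,0,1])

```text
time: 6.9
ee_pos: [505.6, 140.9, 211.3]
eef_rot: [-0.631, 0.776, -0.0, 0.0]
force: [0.3, -1.1, -1.3]
grip_width: 19.1
grasp_force: 78.4
```

Run:
```python
from h import *
import pickle
to([505.1,140.3,206],258.1)
S=cam('side'); pickle.dump(S,open('c3.pkl','wb')); A=pickle.load(open('c0.pkl','rb'))['side']['frame'].astype(float); B=pickle.load(open('c2.pkl','rb'))['side']['frame'].astype(float)
for nm,F,z,r in(('hi',B,131.6,range(162,178)),('lo',S['frame'].astype(float),0,range(166,184))):
    print(nm)
    for k in r:
        d=(F-A)[k,288:304].mean(1); w=np.clip(-d-8,0,None); print(k,d.astype(int),(w*np.arange(288,304)).sum()/max(w.sum(),1))
p=bot.read_state()['ee_pos']
for z in(65,80,90,100.6): print(z,proj(S,[p[0],p[1],p[2]-z]))
```

```text
t 6.9 pos [505.58  140.896 211.338] xang 258.1944643383917 q1 0.5705489611401666 q6 -0.776642990369154 tilt [ 0. -0. -1.] F [ 0.312 -1.065 -1.32 ] M [ 0.011 -0.036 -0.015] w 19.11298450648652 78.4467101097107
tool delta [0.68  0.349 5.338] wz 0.0016487137306526733
hi
162 [ -5  -5  -6  -4  -6 -16 -15   9   4 -24  -8  -6  -6  -5  -4  -5] 295.2903225806452
163 [ -6  -6  -5  -5  -5  -3   5  22   1 -15  -4  -5  -5  -5  -5  -5] 297.0
164 [ -7  -5  -5  -4  -5  -8  -3  29  22 -12  -5  -4  -6  -4  -5  -4] 296.6923076923077
165 [-5 -5 -5 -5 -4 -3  0 28 25 -6 -4 -5 -5 -5 -5 -6] 0.0
166 [ -4  -4  -4  -4  -4  -8 -40 -15 -11 -22  -4  -4  -5  -5  -5  -3] 294.96551724137936
167 [ -4  -5  -6  -4  -3 -12 -87 -79 -68 -44  -5  -4  -4  -3  -4  -5] 295.1759259259259
168 [ -5  -5  -4  -5  -3  -9 -73 -80 -61 -32  -5  -4  -4  -5  -4  -5] 295.1579754601227
169 [ -6  -6  -5  -6  -3  -7 -53 -76 -38  -9  -3  -4  -5  -5  -5  -5] 294.91494252873565
170 [ -5  -4  -6  -4  -3  -5 -32 -79 -39  -2  -3  -4  -6  -6  -4  -4] 295.0554089709762
171 [ -4  -5  -5  -6  -5  -2 -12 -80 -51  -3  -2  -4  -5  -3  -4  -5] 295.320441
[... 1449 characters left out ...]
8 -63  -5  -2  -5  -7 -64 -84  -8  -1  -4  -4  -5  -4  -4] 291.76702127659576
178 [-78 -76 -43  -3  -3  -4  -1  -8 -28  -2  -3  -4  -3  -5  -4  -3] 289.56239316239316
179 [-75 -67 -21   0  -3  -4  -5  -8  -5  -1  -3  -4  -5  -5  -4  -3] 288.6157517899761
180 [-76 -78 -58  -3  -2  -5 -14 -28 -18  -4  -5  -4  -4  -5  -4  -4] 289.9171597633136
181 [-76 -77 -64  -4  -2  -6 -26 -36  -3  -2  -4  -2  -5  -4  -5  -4] 290.0305131761442
182 [-74 -78 -67 -18  -1  -3  -6  -5  -3  -3  -4  -4  -5  -4  -4  -4] 289.064620355412
183 [-50 -77 -80 -54  -5  -3  -3  -2  -4  -3  -3  -5  -3  -5  -5  -3] 289.5348837209302
65 [[296.154 169.172]]
80 [[296.366 173.218]]
90 [[296.507 175.893]]
100.6 [[296.654 178.708]]
```

Request:
jog_arm(motion=[1.5,-0.3,0,0,0,0,1,0,0,1.5,0,0,0,1,0,0,1.5,0,0,0,1,0,0,1,0,0,0,1,0,0,1,0,0,0,1,0,0,0.5,0,0,0,1,0,0,0,0,0,0,1])

```text
time: 7.65
ee_pos: [505.4, 139.4, 205.7]
eef_rot: [-0.631, 0.776, 0.0, -0.0]
force: [-0.4, 0.7, -1.8]
grip_width: 18.9
grasp_force: 78.4
```

Request:
jog_arm(motion=[0,0,0.5,0,0,0,1,0,0,0.5,0,0,0,1,0,0,0,0,0,0,1])

```text
time: 7.95
ee_pos: [505.4, 139.4, 204.7]
eef_rot: [-0.631, 0.776, 0.0, -0.0]
force: [0.3, -0.4, -0.5]
grip_width: 19.1
grasp_force: 78.4
```

Request:
jog_arm(motion=[0,0,0.5,0,0,0,1,0,0,0.5,0,0,0,1,0,0,0,0,0,0,1])

```text
time: 8.25
ee_pos: [505.5, 139.4, 203.7]
eef_rot: [-0.631, 0.776, 0.0, -0.0]
force: [0.1, -0.1, -2.2]
grip_width: 19.3
grasp_force: 78.4
```

Request:
jog_arm(motion=[0,0,0.5,0,0,0,1,0,0,0,0,0,0,1])

```text
time: 8.45
ee_pos: [505.5, 139.4, 203.2]
eef_rot: [-0.631, 0.776, 0.0, -0.0]
force: [-0.4, 0.1, -2.2]
grip_width: 18.9
grasp_force: 78.4
```

Request:
jog_arm(motion=[0,0,0.5,0,0,0,1,0,0,0.5,0,0,0,1,0,0,0,0,0,0,1])

```text
time: 8.75
ee_pos: [505.4, 139.4, 202.2]
eef_rot: [-0.631, 0.776, 0.0, -0.0]
force: [-0.1, -0.7, -1.4]
grip_width: 19.2
grasp_force: 78.4
```

Request:
jog_arm(motion=[0,0,0.5,0,0,0,1,0,0,0.3,0,0,0,1,0,0,0,0,0,0,1])

```text
time: 9.05
ee_pos: [505.5, 139.4, 201.4]
eef_rot: [-0.631, 0.776, 0.0, -0.0]
force: [-0.5, -0.3, -1.6]
grip_width: 18.9
grasp_force: 78.4
```

Run:
```python
from h import *
to([505.1,140.3,201],258.1)
```

```text
t 9.05 pos [505.471 139.372 201.434] xang 258.19629033408836 q1 0.5679304519352879 q6 -0.7739403733413941 tilt [-0. -0. -1.] F [-0.468 -0.304 -1.551] M [0.016 0.024 0.004] w 18.935668143284122 78.44991445541382
tool delta [-0.832  0.553  0.434] wz 0.0016805833676869497
```

Request:
jog_arm(motion=[0,0,0.4,0,0,0,1,0,0,0,0,0,0,1])

```text
time: 9.25
ee_pos: [505.5, 139.4, 201.1]
eef_rot: [-0.631, 0.776, -0.0, 0.0]
force: [0.0, 0.1, -1.2]
grip_width: 19.0
grasp_force: 78.5
```

Request:
jog_arm(motion=[0,0,0.4,0,0,0,1,0,0,0,0,0,0,1])

```text
time: 9.45
ee_pos: [505.6, 139.4, 201.0]
eef_rot: [-0.631, 0.776, -0.0, 0.0]
force: [-1.1, -0.0, 1.1]
grip_width: 19.0
grasp_force: 78.9
```

Request:
jog_arm(motion=[0,0,0.4,0,0,0,1,0,0,0,0,0,0,1])

```text
time: 9.65
ee_pos: [505.6, 139.4, 200.9]
eef_rot: [-0.631, 0.776, -0.0, 0.0]
force: [-1.3, 0.0, 4.8]
grip_width: 19.0
grasp_force: 79.2
```

Request:
jog_arm(motion=[0,0,0.4,0,0,0.05,1,0,-0.1,0,0,0,0.05,1,0,-0.1,0,0,0,0.05,1,0,-0.1,0,0,0,0.05,1,0,0,0,0,0,0,1])

```text
time: 10.15
ee_pos: [506.1, 139.4, 200.8]
eef_rot: [-0.55, 0.835, -0.0, 0.001]
force: [-1.7, -0.4, 6.9]
grip_width: 19.0
grasp_force: 79.4
```

Run:
```python
from h import *
to(None)
```

```text
t 10.15 pos [506.105 139.387 200.839] xang 246.67533713267204 q1 0.5676130260077553 q6 -0.9748148779745514 tilt [ 0.001  0.    -1.   ] F [-1.678 -0.382  6.863] M [0.073 1.012 0.073] w 18.962441223911657 79.44038271903992
```

Request:
jog_arm(motion=[0,-0.15,0,0,0,0.1,1,0,-0.15,0,0,0,0.1,1,0,-0.15,0,0,0,0.1,1,0,-0.15,0,0,0,0.1,1,0,0,0,0,0,0,1])

```text
time: 10.65
ee_pos: [506.8, 138.8, 200.8]
eef_rot: [-0.372, 0.928, -0.0, 0.001]
force: [-1.7, -0.4, 5.4]
grip_width: 19.2
grasp_force: 79.4
```

Run:
```python
from h import *
to(None)
```

```text
t 10.65 pos [506.783 138.843 200.825] xang 223.67464466248913 q1 0.5663354776974366 q6 -1.375096727872346 tilt [ 0.002 -0.    -1.   ] F [-1.728 -0.368  5.415] M [-0.126  0.713  0.066] w 19.1879178059356 79.40899014472961
```

Request:
jog_arm(motion=[0,-0.08,0.2,0,0,0.05,1,0,-0.08,0,0,0,0.05,1,0,-0.08,0,0,0,0.05,1,0,-0.08,0,0,0,0.05,1,0,0,0,0,0,0,1])

```text
time: 11.15
ee_pos: [507.1, 138.5, 200.8]
eef_rot: [-0.278, 0.961, -0.0, 0.001]
force: [-1.3, -0.7, 5.2]
grip_width: 19.3
grasp_force: 79.5
```

Run:
```python
from h import *
to(None)
```

```text
t 11.15 pos [507.053 138.484 200.825] xang 212.2994259501595 q1 0.565676969753161 q6 -1.5730521453055635 tilt [ 0.002 -0.    -1.   ] F [-1.264 -0.667  5.194] M [-0.306  0.794  0.051] w 19.291171273124498 79.51290965080261
```

Request:
jog_arm(motion=[0,-0.08,0.2,0,0,0.05,1,0,-0.08,0,0,0,0.05,1,0,-0.08,0,0,0,0.05,1,0,-0.08,0,0,0,0.05,1,0,0,0,0,0,0,1])

```text
time: 11.65
ee_pos: [507.3, 138.1, 200.8]
eef_rot: [-0.181, 0.984, -0.0, 0.001]
force: [-2.3, -0.7, 7.5]
grip_width: 18.8
grasp_force: 79.6
```

Run:
```python
from h import *
to(None)
```

```text
t 11.65 pos [507.252 138.084 200.804] xang 200.8394910088315 q1 0.5649630871441329 q6 -1.772409523369107 tilt [ 0.002 -0.    -1.   ] F [-2.267 -0.705  7.484] M [-0.389  0.853  0.078] w 18.849954662011143 79.63123440742493
```

Request:
jog_arm(motion=[0,-0.08,0,0,0,0.05,1,0,-0.08,0,0,0,0.05,1,0,-0.08,0,0,0,0.05,1,0,0,0,0,0,0,1])

```text
time: 12.05
ee_pos: [507.3, 137.8, 200.8]
eef_rot: [-0.107, 0.994, -0.0, 0.001]
force: [-3.0, -1.3, 6.7]
grip_width: 18.9
grasp_force: 79.6
```

Run:
```python
from h import *
to(None)
```

```text
t 12.05 pos [507.312 137.768 200.804] xang 192.24304019163463 q1 0.5644600603895984 q6 -1.9219736677003416 tilt [ 0.002 -0.001 -1.   ] F [-2.952 -1.275  6.704] M [-0.54   0.862  0.099] w 18.933249103727164 79.62552666664124
```

Request:
jog_arm(motion=[0,-0.05,0,0,0,0.03,1,0,-0.05,0,0,0,0.03,1,0,0,0,0,0,0,1])

```text
time: 12.35
ee_pos: [507.3, 137.6, 200.8]
eef_rot: [-0.077, 0.997, -0.0, 0.001]
force: [-1.3, -1.2, 7.5]
grip_width: 19.1
grasp_force: 79.6
```

Run:
```python
from h import *
to(None)
```

```text
t 12.35 pos [507.326 137.633 200.809] xang 188.84105121804606 q1 0.5642788191231972 q6 -1.9811887418041845 tilt [ 0.002 -0.001 -1.   ] F [-1.339 -1.19   7.486] M [-0.59   0.842  0.027] w 19.136369807836118 79.62136387825012
```

Request:
jog_arm(motion=[0,-0.05,0,0,0,0.03,1,0,-0.05,0,0,0,0.03,1,0,-0.05,0,0,0,0.03,1,0,0,0,0,0,0,1])

```text
time: 12.75
ee_pos: [507.3, 137.4, 200.8]
eef_rot: [-0.032, 0.999, -0.0, 0.001]
force: [-1.4, -1.6, 7.7]
grip_width: 18.9
grasp_force: 79.6
```

```bash
cat >> h.py <<'E'
def mz(n=4):
    o=[]
    for k in range(n):
        s=bot.read_state(); o.append([s['moment'][2],s['joint_efforts'][5],*s['force']]); bot.camera('top')
    print(np.array(o),np.mean(o,0)); to(None)
E
python3 -c "
from h import *
mz()"
```

```text
[[ 0.097 -0.339 -1.401 -1.619  7.727]
 [ 0.041 -0.154 -1.53  -0.852  7.51 ]
 [ 0.082 -0.09  -1.892 -0.746  7.054]
 [ 0.01  -0.074 -1.993 -0.895  7.278]] [ 0.057 -0.164 -1.704 -1.028  7.392]
t 12.95 pos [507.31  137.438 200.807] xang 183.7295479100976 q1 0.5639756889874235 q6 -2.0701003918053824 tilt [ 0.002 -0.001 -1.   ] F [-0.931 -0.638  7.303] M [-0.598  0.881  0.052] w 18.857991783812466 79.6200692653656
```

Request:
jog_arm(motion=[0,-0.05,0,0,0,0.04,1,0,-0.05,0,0,0,0.04,1,0,0,0,0,0,0,1,0,0,0,0,0,0,1])

```text
time: 13.35
ee_pos: [507.3, 137.3, 200.8]
eef_rot: [0.007, 1.0, -0.0, 0.001]
force: [-1.8, -2.2, 6.7]
grip_width: 19.1
grasp_force: 79.6
```

```bash
python3 -c "
from h import *
mz()"
```

```text
[[ 0.068 -0.106 -1.755 -2.224  6.739]
 [ 0.085 -0.086 -2.293 -1.187  7.012]
 [ 0.046 -0.081 -1.133 -2.234  7.469]
 [ 0.051 -0.08  -1.902 -1.655  6.636]] [ 0.063 -0.088 -1.77  -1.825  6.964]
t 13.55 pos [507.294 137.256 200.819] xang 179.1486936288035 q1 0.5637898017909763 q6 -2.1499008199669256 tilt [ 0.002 -0.001 -1.   ] F [-2.066 -1.664  6.841] M [-0.711  0.852  0.028] w 19.083500694808766 79.62392449378967
```

Request:
jog_arm(motion=[0,-0.05,0,0,0,0.04,1,0,-0.05,0,0,0,0.04,1,0,0,0,0,0,0,1,0,0,0,0,0,0,1])

```text
time: 13.95
ee_pos: [507.3, 137.1, 200.8]
eef_rot: [0.047, 0.999, -0.0, 0.001]
force: [-2.5, -2.3, 7.4]
grip_width: 19.2
grasp_force: 79.6
```

```bash
python3 -c "
from h import *
mz(3)"
```

```text
[[ 0.072 -0.109 -2.55  -2.314  7.392]
 [ 0.03  -0.088 -1.514 -1.582  7.628]
 [ 0.053 -0.084 -2.669 -1.021  6.39 ]] [ 0.052 -0.094 -2.244 -1.639  7.136]
t 14.1 pos [507.283 137.105 200.832] xang 174.565845657349 q1 0.563600461331209 q6 -2.2297146568282487 tilt [ 0.002 -0.001 -1.   ] F [-1.344 -2.085  7.297] M [-0.761  0.875  0.053] w 18.591795220382835 79.62681412696838
```

Request:
jog_arm(motion=[0,-0.05,0,0,0,0.04,1,0,-0.05,0,0,0,0.04,1,0,0,0,0,0,0,1,0,0,0,0,0,0,1])

```text
time: 14.5
ee_pos: [507.2, 137.0, 200.8]
eef_rot: [0.087, 0.996, -0.001, 0.001]
force: [-2.1, -2.1, 7.2]
grip_width: 19.1
grasp_force: 79.7
```

```bash
python3 -c "
from h import *
mz(3)"
```

```text
[[ 0.098 -0.126 -2.097 -2.121  7.224]
 [ 0.088 -0.105 -1.035 -1.884  6.694]
 [ 0.156 -0.101 -1.801 -1.531  7.206]] [ 0.114 -0.111 -1.645 -1.845  7.041]
t 14.65 pos [507.228 136.958 200.83 ] xang 169.98173450112554 q1 0.5634332300026512 q6 -2.309562560908181 tilt [ 0.002 -0.001 -1.   ] F [-1.984 -1.804  7.78 ] M [-0.816  0.895  0.113] w 19.238585083323834 79.65107917785645
```

Request:
jog_arm(motion=[0,-0.03,0,0,0,0.02,1,0,-0.03,0,0,0,0.02,1,0,0,0,0,0,0,1,0,0,0,0,0,0,1])

```text
time: 15.05
ee_pos: [507.2, 136.9, 200.8]
eef_rot: [0.107, 0.994, -0.001, 0.001]
force: [-2.3, -2.3, 7.7]
grip_width: 19.3
grasp_force: 79.7
```

```bash
python3 -c "
from h import *
mz(4)"
```

```text
[[ 0.123 -0.149 -2.34  -2.295  7.682]
 [ 0.134 -0.138 -2.62  -1.943  7.571]
 [ 0.095 -0.136 -1.043 -1.025  7.978]
 [ 0.111 -0.135 -1.67  -1.449  6.688]] [ 0.116 -0.14  -1.919 -1.678  7.48 ]
t 15.25 pos [507.19  136.864 200.845] xang 167.69532675674841 q1 0.5633700912801349 q6 -2.3494230373001037 tilt [ 0.002 -0.001 -1.   ] F [-1.93  -2.677  7.223] M [-0.787  0.988  0.204] w 19.3499395052229 79.65269207954407
```

Request:
jog_arm(motion=[0,-0.03,0,0,0,0.02,1,0,-0.03,0,0,0,0.02,1,0,-0.03,0,0,0,0.02,1,0,-0.03,0,0,0,0.02,1,0,0,0,0,0,0,1,0,0,0,0,0,0,1])

```text
time: 15.85
ee_pos: [507.1, 136.7, 200.8]
eef_rot: [0.147, 0.989, -0.001, 0.001]
force: [-2.3, -2.0, 8.3]
grip_width: 19.0
grasp_force: 79.7
```

```bash
python3 -c "
from h import *
mz(4)"
```

```text
[[ 0.219 -0.218 -2.275 -2.027  8.331]
 [ 0.202 -0.208 -2.273 -2.501  7.648]
 [ 0.215 -0.206 -2.837 -3.019  8.609]
 [ 0.219 -0.205 -1.621 -2.122  8.053]] [ 0.214 -0.209 -2.251 -2.417  8.16 ]
t 16.05 pos [507.072 136.668 200.813] xang 163.11882462065333 q1 0.5631975000454418 q6 -2.429136219416758 tilt [ 0.002 -0.001 -1.   ] F [-3.046 -2.065  7.711] M [-0.923  1.121  0.147] w 19.20003818408833 79.68158841133118
```

Request:
jog_arm(motion=[0,-0.03,0,0,0,0.02,1,0,-0.03,0,0,0,0.02,1,0,-0.03,0,0,0,0.02,1,0,0,0,0,0,0,1,0,0,0,0,0,0,1])

```text
time: 16.55
ee_pos: [507.0, 136.5, 200.8]
eef_rot: [0.176, 0.984, -0.001, 0.001]
force: [-2.2, -2.6, 8.0]
grip_width: 19.3
grasp_force: 79.7
```

```bash
python3 -c "
from h import *
mz(6)"
```

```text
[[ 0.244 -0.275 -2.246 -2.596  7.978]
 [ 0.291 -0.264 -2.089 -1.937  8.016]
 [ 0.249 -0.262 -1.951 -2.377  7.066]
 [ 0.294 -0.262 -2.491 -1.698  7.34 ]
 [ 0.289 -0.262 -2.294 -1.293  8.021]
 [ 0.286 -0.262 -2.219 -1.986  8.072]] [ 0.276 -0.264 -2.215 -1.981  7.749]
t 16.85 pos [506.999 136.513 200.813] xang 159.68843832775408 q1 0.5630789980138033 q6 -2.488910991815374 tilt [ 0.002 -0.002 -1.   ] F [-2.739 -2.142  8.32 ] M [-0.958  1.21   0.236] w 19.063244778104547 79.70709443092346
```

The turning moment is about 0.265 N m, so the clamp is firm and I stop here. I'll ease the torque within the slot's play and lift straight out.

Request:
jog_arm(motion=[0,0.05,0,0,0,-0.04,1,0,0.05,0,0,0,-0.04,1,0,0,-1.5,0,0,0,1,0,0,-2,0,0,0,1,0,0,-3,0,0,0,1,0,0,-5,0,0,0,1,0,0,-10,0,0,0,1,0,0,-12,0,0,0,1,0,0,-8,0,0,0,1,0,0,0,0,0,0,1])

```text
time: 17.85
ee_pos: [507.7, 138.0, 243.4]
eef_rot: [0.137, 0.991, 0.001, 0.002]
force: [0.5, -0.3, -0.7]
grip_width: 19.0
grasp_force: 80.6
```

Run:
```python
from h import *
import pickle
to([585.2,-193.6,242],191.7)
pickle.dump({n:cam(n) for n in('side','top')},open('c4.pkl','wb'))
```

```text
t 17.85 pos [507.672 138.024 243.446] xang 164.24191204703322 q1 0.5636439537019057 q6 -2.4095256330821586 tilt [ 0.004  0.002 -1.   ] F [ 0.474 -0.313 -0.725] M [-0.008 -0.016 -0.033] w 18.95846134258041 80.55567026138306
tool delta [-164.669 -298.111    1.076] wz -0.47923404108145995
```

Request:
jog_arm(motion=[0,0,0,0,0,-0.12,1,0,0,0,0,0,-0.12,1,0,0,0,0,0,-0.12,1,0,0,0,0,0,-0.12,1,-1,-20,0,0,0,0,1,-1,-40,0,0,0,0,1,-1,-40,0,0,0,0,1,-1,-40,0,0,0,0,1,-1,-40,0,0,0,0,1,-1,-40,0,0,0,0,1])

```text
time: 18.95
ee_pos: [557.1, -78.2, 240.4]
eef_rot: [-0.102, 0.995, 0.0, -0.001]
force: [1.0, 0.5, -1.6]
grip_width: 19.2
grasp_force: 80.5
```

Request:
jog_arm(motion=[-1,-40,0,0,0,0,1,-0.8,-40,0,0,0,0,1,-0.8,-26,0,0,0,0,1,0,-14,0,0,0,0,1,0,0,0,0,0,0,1,0,0,0,0,0,0,1,0,0,0,0,0,0,1])

```text
time: 19.65
ee_pos: [584.2, -192.5, 241.1]
eef_rot: [-0.103, 0.995, 0.0, 0.0]
force: [0.4, 0.1, -1.5]
grip_width: 19.1
grasp_force: 80.5
```

Run:
```python
from h import *
import pickle
to([585.2,-193.6,201],191.7)
c4=pickle.load(open('c4.pkl','rb'));c0=pickle.load(open('c0.pkl','rb'))
def rack(c):
    f=c['frame'][185:240,230:305].astype(int); m=((f[...,2]>f[...,0]*1.6+10)&(f[...,2]>60)).astype(np.uint8)
    cn=max(cv2.findContours(m,0,2)[0],key=cv2.contourArea).reshape(-1,2)+[230,185]
    return cv2.minAreaRect(onz(c,cn,100)[:,:2].astype(np.float32))
print(rack(c0['top']),rack(c4['top']))
S=cam('side'); pickle.dump(S,open('c5.pkl','wb'))
# hole centre in side image from c1 (dark patch near 339,243)
A=pickle.load(open('c1.pkl','rb'))['side']['frame'].mean(2)
print(A[239:248,333:347].astype(int))
d=(S['frame'].mean(2)-c0['side']['frame'].mean(2))
print(S['frame'].mean(2)[216:232,333:347].astype(int))
```

```text
t 19.65 pos [ 584.211 -192.537  241.08 ] xang 191.80330485656395 q1 -0.06483800270512552 q6 -1.2999289430912881 tilt [ 0.  0. -1.] F [ 0.371  0.052 -1.48 ] M [0.065 0.005 0.02 ] w 19.057992119294937 80.54643273353577
tool delta [-0.746 -1.255 40.08 ] wz 0.0018030098803407668
((551.2716674804688, 136.0789031982422), (129.29608154296875, 67.63427734375), 89.4976806640625) ((554.0944213867188, 103.99691009521484), (70.72228240966797, 67.60318756103516), 89.49669647216797)
[[211 209 209 208 208 208 208 208 209 208 208 208 208 210]
 [208 208 208 210 209 211 210 209 209 209 208 207 207 208]
 [209 209 210 210 210 208 205 200 202 205 208 207 208 208]
 [208 209 206 197 190 185 178 165 170 189 211 209 208 207]
 [209 208 197 167 145 146 141 125 124 158 204 211 209 209]
 [208 208 196 160 152 162 158 145 120 145 200 211 210 209]
 [209 209 205 185 186 193 194 189 172 182 209 211 210 208]
 [209 209 211 211 210 207 207 207 211 209 209 209 207 206]
 [210 209 210 211 210 210 210 209 208 207 207 206 205 207]]
[[159 160 159 152  95 113 123 129 166 192 190 188 187 187]
 [157 161 160 150  96 113 123 125 157 190 190 188 188 187]
 [150 151 149 139  94 113 124 126 157 191 190 188 187 188]
 [109 105 104 103  91 114 124 126 158 191 191 190 189 187]
 [ 85  92 121 126 113 126 120 123 160 191 191 189 188 187]
 [149 157 191 187 148 142 112 115 168 191 189 187 187 189]
 [191 192 195 189 140 120  99 113 171 191 191 187 187 188]
 [191 192 193 186 127 101 103 121 174 192 189 187 188 188]
 [188 191 191 184 119 114 119 133 176 191 189 189 188 188]
 [188 189 191 182 118 121 123 133 176 191 189 188 188 187]
 [187 189 191 181 119 123 134 142 181 191 190 188 186 187]
 [187 188 189 180 133 150 168 171 189 190 189 188 187 186]
 [186 187 189 184 165 187 190 190 189 189 188 188 188 187]
 [187 186 187 189 188 191 190 188 188 188 188 188 188 188]
 [187 186 187 187 190 190 190 188 187 187 189 188 188 187]
 [188 188 187 189 188 189 187 187 189 188 189 187 187 187]]
```

Run:
```python
from h import *
import pickle
S=pickle.load(open('c5.pkl','rb'))
for y in(-196,-194,-192.5,-191): print(y,proj(S,[[583.8,y,140.5],[583.8,y,85]]).tolist())
A=pickle.load(open('c1.pkl','rb'))['side']['frame'].mean(2)
w=np.clip(200-A[241:246,334:344],0,None);r,c=np.mgrid[241:246,334:344];print((w*r).sum()/w.sum(),(w*c).sum()/w.sum())
```

```text
-196 [[340.18108424175625, 226.75202393154666], [340.1029136621104, 243.2781607374775]]
-194 [[340.0337186824801, 226.32949707768694], [339.95923683052723, 242.84447478050663]]
-192.5 [[339.92344848199036, 226.013333269854], [339.85171959870263, 242.51993748195855]]
-191 [[339.8133952928154, 225.69779436111645], [339.7444077994571, 242.19602159837984]]
243.4407939767283 339.3264887063655
```

Request:
jog_arm(motion=[-0.8,0,10,0,0,0,1,0,0,20,0,0,0,1,0,0,14,0,0,0,1,0,0,8,0,0,0,1,0,0,8,0,0,0,1,0,0,6,0,0,0,1,0,0,0,0,0,0,1])

```text
time: 20.4
ee_pos: [584.8, -193.3, 174.3]
eef_rot: [-0.102, 0.995, 0.0, -0.001]
force: [0.4, -0.8, -1.7]
grip_width: 18.9
grasp_force: 80.5
```

Run:
```python
from h import *
to([585.0,-192.5,113.3],191.7)
```

```text
t 20.4 pos [ 584.761 -193.271  174.259] xang 191.737654249355 q1 -0.06594642954294548 q6 -1.2999360624325877 tilt [-0.001  0.    -1.   ] F [ 0.412 -0.78  -1.727] M [ 0.041  0.008 -0.   ] w 18.897458504409308 80.54707288742065
tool delta [-0.452  0.674 60.959] wz 0.0006571906286119145
```

Request:
jog_arm(motion=[0,0.5,6,0,0,0,1,0,0,10,0,0,0,1,0,0,10,0,0,0,1,0,0,10,0,0,0,1,0,0,10,0,0,0,1,0,0,6,0,0,0,1,0,0,4,0,0,0,1,0,0,0,0,0,0,1])

```text
time: 21.2
ee_pos: [584.7, -193.0, 118.4]
eef_rot: [-0.102, 0.995, 0.0, -0.0]
force: [-0.2, -0.2, -2.2]
grip_width: 18.9
grasp_force: 80.5
```

Request:
jog_arm(motion=[0,0,1.5,0,0,0,1,0,0,1.5,0,0,0,1,0,0,0.5,0,0,0,1,0,0,0,0,0,0,1])

```text
time: 21.6
ee_pos: [585.0, -193.0, 115.6]
eef_rot: [-0.102, 0.995, -0.0, 0.0]
force: [-0.3, -0.0, -0.6]
grip_width: 19.2
grasp_force: 80.5
```

Request:
jog_arm(motion=[0,0,0.7,0,0,0,1,0,0,0.7,0,0,0,1,0,0,0,0,0,0,1])

```text
time: 21.9
ee_pos: [584.9, -192.9, 114.0]
eef_rot: [-0.102, 0.995, 0.0, -0.0]
force: [0.2, -0.2, -1.4]
grip_width: 19.0
grasp_force: 80.5
```

Request:
jog_arm(motion=[0,0,0.5,0,0,0,1,0,0,0,0,0,0,1])

```text
time: 22.1
ee_pos: [585.0, -193.0, 113.7]
eef_rot: [-0.102, 0.995, -0.0, 0.0]
force: [-0.6, 0.4, -0.7]
grip_width: 18.9
grasp_force: 80.8
```

Request:
jog_arm(motion=[0,0,0.3,0,0,0,1,0,0,0,0,0,0,1])

```text
time: 22.3
ee_pos: [585.0, -193.0, 113.7]
eef_rot: [-0.102, 0.995, -0.0, 0.0]
force: [-1.6, 1.2, 1.1]
grip_width: 19.1
grasp_force: 80.9
```

Request:
jog_arm(motion=[0,0,0.3,0,0,0,1,0,0,0,0,0,0,1])

```text
time: 22.5
ee_pos: [585.1, -193.0, 113.7]
eef_rot: [-0.102, 0.995, -0.0, 0.0]
force: [-2.2, 0.4, 5.3]
grip_width: 19.2
grasp_force: 81.4
```

Request:
jog_arm(motion=[0,0,-0.4,0,0,0,1,0,0,0,0,0,0,1,0,0,0,0,0,0,0.72,0,0,0,0,0,0,0.66,0,0,0,0,0,0,0.55,0,0,0,0,0,0,0.4,0,0,0,0,0,0,0.2,0,0,0,0,0,0,0.2,0,0,0,0,0,0,0.2], squeeze=20)

```text
time: 23.4
ee_pos: [585.0, -193.0, 113.4]
eef_rot: [-0.102, 0.995, 0.0, 0.0]
force: [0.6, 0.5, 0.1]
grip_width: 68.7
grasp_force: 0.0
```

Request:
jog_arm(motion=[0,0,-5,0,0,0,0.2,0,0,-10,0,0,0,0.2,0,0,-20,0,0,0,0.2,0,0,-25,0,0,0,0.2,0,0,-30,0,0,0,0.2,0,0,-30,0,0,0,0.2,0,0,-20,0,0,0,0.2,0,-30,0,0,0,0,0.2,0,-40,0,0,0,0,0.2,0,-40,0,0,0,0,0.2])

```text
time: 24.4
ee_pos: [607.6, -301.5, 255.2]
eef_rot: [-0.103, 0.995, -0.0, 0.001]
force: [1.3, 0.3, 0.2]
grip_width: 68.6
grasp_force: 0.0
```

Request:
jog_arm(motion=[0,-40,0,0,0,0,0.2,0,-40,0,0,0,0,0.2,0,-40,0,0,0,0,0.2,0,-30,0,0,0,0,0.2,0,0,0,0,0,0,0.2,0,0,0,0,0,0,0.2])

```text
time: 25.0
ee_pos: [637.8, -448.2, 252.4]
eef_rot: [-0.102, 0.995, 0.0, -0.0]
force: [0.4, 1.1, 0.2]
grip_width: 68.3
grasp_force: 0.0
```

Run:
```python
from h import *
import pickle
to(None)
cs={n:cam(n) for n in('side','top')};c0=pickle.load(open('c0.pkl','rb'))
def rack(c):
    f=c['frame'][185:240,230:305].astype(int); m=((f[...,2]>f[...,0]*1.6+10)&(f[...,2]>60)).astype(np.uint8)
    cn=max(cv2.findContours(m,0,2)[0],key=cv2.contourArea).reshape(-1,2)+[230,185]
    return cv2.minAreaRect(onz(c,cn,100)[:,:2].astype(np.float32))
print(rack(c0['top']),rack(cs['top']))
for n in cs:
    d=np.abs(cs[n]['frame'].astype(int)-c0[n]['frame']).max(2)>25
    k,l,st,ce=cv2.connectedComponentsWithStats(d.astype(np.uint8)); print(n,[(s[:5].tolist()) for s in st[1:] if s[4]>12])
def crop(c,x,y,g): return cv2.resize(np.clip(c['frame'][y:y+80,x:x+80,::-1]*g,0,255).astype(np.uint8),(400,300*4//3//1),interpolation=2)[:300]
T,S=cs['top'],cs['side']
cv2.imwrite('pics/f.png',np.vstack([np.hstack([crop(T,228,172,2.),crop(T,345,172,2.)]),np.hstack([crop(S,265,160,1.2),crop(S,285,210,1.2)])]))
```

```text
t 25.0 pos [ 637.777 -448.225  252.382] xang 191.66837704249977 q1 -0.4132253662751237 q6 -0.9539279919702317 tilt [-0.001  0.    -1.   ] F [0.432 1.059 0.208] M [ 0.071  0.034 -0.04 ] w 68.2533827022822 0.0
((551.2716674804688, 136.0789031982422), (129.29608154296875, 67.63427734375), 89.4976806640625) ((554.8607177734375, 135.35122680664062), (129.7406005859375, 69.4260025024414), 87.69607543945312)
side [[49, 2, 384, 387, 41177], [275, 170, 65, 54, 1692], [304, 180, 5, 5, 16], [204, 186, 142, 74, 3457], [201, 252, 9, 17, 90], [319, 274, 35, 28, 368]]
top [[421, 74, 137, 113, 5460], [552, 111, 13, 31, 104], [434, 115, 8, 5, 16], [206, 122, 228, 278, 15317], [457, 123, 15, 11, 54], [544, 129, 14, 10, 73], [463, 138, 6, 5, 14], [434, 179, 19, 40, 141], [274, 202, 6, 8, 25], [254, 208, 9, 6, 25], [270, 208, 5, 4, 13], [244, 210, 21, 10, 66], [239, 212, 19, 8, 27], [266, 215, 21, 2, 37], [259, 220, 11, 8, 27], [415, 238, 9, 8, 39], [330, 250, 5, 19, 55], [335, 251, 14, 8, 97], [340, 261, 5, 4, 14], [346, 261, 5, 4, 15], [335, 262, 4, 4, 15], [494, 275, 46, 40, 792], [328, 310, 22, 9, 113], [395, 312, 197, 88, 8699], [263, 332, 5, 5, 18], [251, 358, 12, 38, 82], [567, 365, 43, 35, 1199], [365, 372, 7, 9, 36], [362, 381, 8, 19, 88], [381, 387, 17, 13, 137], [369, 388, 8, 12, 32]]
```

View pics/f.png

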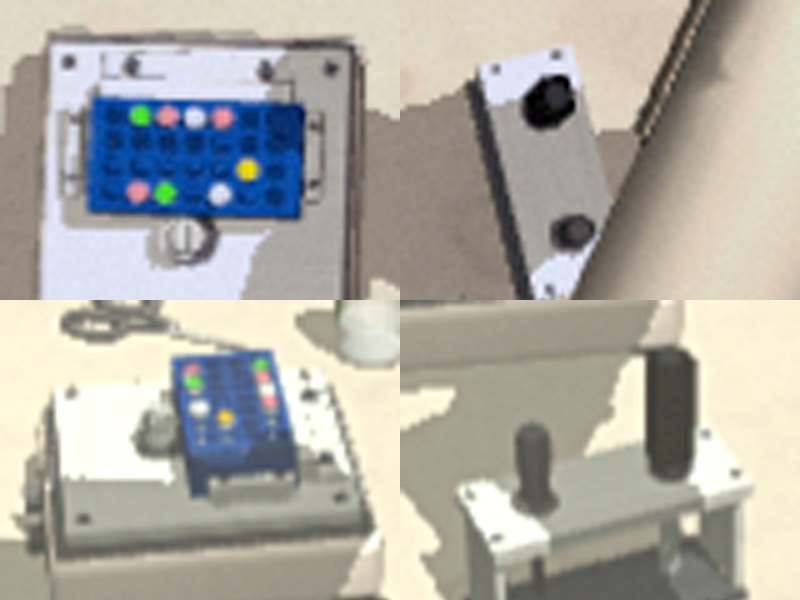

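The final picture shows the rack pressed against the bar. Its yaw of 87.7° now matches the platform, and the slot has turned to about vertical in the image at (186,238). The flat driver hangs on its collar in its hole and the hex driver is untouched.

```bash
python3 -c "
from station import bot
print(bot.close_job())"
```

```text
the job is handed in; nothing more can be done
None
```

I tightened the clamp screw to about 0.265 N m, so the rack is held square against the stop bar. The flat driver is back in its hole on its collar, and I handed the job in at about 25 s of the 72 s allowed; no verdict came back.

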